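# Stand the fallen reagent bottle back in its tray

### The job

A square reagent bottle has fallen over and lies on the table in front of two grey stock trays. Stand it upright, cap up, in the middle of the empty place between the two standing square bottles (not in the tray with the round ones). Set it down rather than dropping it, and do not knock over its square neighbours or push them out of place.

Things in the scene. Friction and masses are not known exactly. Their poses are not given: they have to be found in the camera images.
- bottle: the fallen bottle, lying flat on the table: white plastic, square body 50 x 50 x 85 mm, round black cap 38 mm across reaching to 108 mm from the foot; 0.17-0.35 kg. Origin: centre of its foot (25 mm above the table as it lies); x runs along its middle line from foot to cap, roughly to the robot's left (+y); z up as it lies. A tape roll lies on its robot side, 80 mm or more from the middle line, a pen beyond its foot.
- square_lane: grey tray of the square bottles, fixed, 94 mm (x) by 290 mm (y); floor 5 mm thick, rim 5 mm thick and 12 mm above the table. Origin: centre of its underside, on the table, below the middle of the empty place; y runs along the row of three places, x across it, away from the robot. It may be left or right of a like tray with two round bottles.
- square_left: a standing neighbour, loose, white plastic bottle with square body 50 x 50 mm and 85 mm tall, round black cap 38 mm across reaching to 108 mm; it stands on the tray's floor some 100 mm from the empty place's centre, on the tray's +y side. Its origin is the centre of its foot, z points up.
- square_right: the same kind of standing neighbour, some 100 mm from the empty place's centre on the tray's -y side. Its origin is the centre of its foot, z points up.
Mind the look-alikes: they are no part of the job. What is shaped like the bottle but purple is not meant. Leave any blue look-alike of the square_right alone.

How it is judged:
At the end, for the whole second after the job is handed in: The fallen bottle stands on its tray floor, cap up, within 10 degrees of upright, its foot within 20 mm of the middle of the empty place along and across the tray, released and at rest; both square neighbours stand within 10 degrees of upright and 25 mm of where they were (x of bottle in the frame of square_lane between -0.02 and 0.02 m and y of bottle in the frame of square_lane between -0.02 and 0.02 m and z of bottle in the frame of square_lane between 0 and 0.012 m and angle between bottle's own x axis and vertical below 0.175 rad and linear speed of bottle below 0.02 m/s and angular speed of bottle below 0.2 rad/s and angle between each of square_left, square_right's own z axis and vertical below 0.175 rad and distance of each of square_left, square_right from where it was at the start of the episode below 0.025 m); the robot touches nothing.
It fails at once if a standing square neighbour is knocked over or pushed more than 40 mm (angle between any of square_left, square_right's own z axis and vertical above 0.5 rad or distance of any of square_left, square_right from where it was at the start of the episode above 0.04 m).
It fails at once if the bottle is dropped (falls freely faster than 0.6 m/s, about 20 mm) (linear speed of bottle above 0.6 m/s and contact force between the fingers and bottle below 0.1 N).
It also fails if it takes over 45 s, if anything falls off the work surface, if the arm or the gripper's body presses on something with over 40 N, if the wrist force passes 120 N, or if a joint passes its speed limit or range.

### The arm

A 6-joint arm with a two-finger parallel gripper is mounted at the origin on the work surface. World frame = base frame: x ahead of the robot, y to its left, z up, the work surface at z = 0. Lengths are in m, angles in rad, forces in N, time in s.
With the tool pointing down it reaches from about 0.25 to 0.8 m from the base axis. Payload 8.5 kg.
Tool frame: the origin (TCP) lies midway between the tips of the shut fingers; the grasp point (between the pads) lies 19 mm behind it; y points along the fingers, z is the direction in which the jaws open and shut, and the axes are right-handed (so a half turn about y gives the same grasp; the last joint's range is limited). The gripper opens to 85 mm and grips with 20 to 120 N. Pads are 22 mm wide; open, the fingers measure 114 mm over their backs; the gripper's body (76 mm by 85 mm) begins 54 mm behind the grasp point. The pads swing forward as they close: fully open they stand 13 mm farther back than shut.
Start: joints at [-1.272, 0.238, -0.013, 1.319, 0, 1.571], TCP at [0.155, -0.502, 0.231] pointing down, gripper open.
Joint ranges: [-2.66, 2.66], [-1.03, 1.9], [-1.14, 1.46], [-1.82, 2.27], [-1.45, 1.34], [-3.14, 3.14]. Speed limits (rad/s): [2.22, 2.22, 2.79, 3.14, 3.14, 3.14].

### API

Orientations are given as [roll, pitch, yaw] about the fixed x, y, z axes, in that order (R = Rz(yaw) Ry(pitch) Rx(roll)).
In Python, from rig import arm, viewer, sign_off gives the robot as it stands.
- The arm moves only by the tool carry_out, never from a script. Its argument "commands" is a list that holds one entry, the list of rows, each a list of 5 numbers: the shift along the tool's x, y, z in m, then the turn about the tool's y in degrees, then the finger opening in m, from 0 to 0.0854. A call has 1 to 12 rows; each row shifts and turns the commanded pose from where the row before left it, along the tool's axes as they then stand; what a row does not reach is not made up. A row lasts 1/12 s, in which the tool goes at most 41.7 mm and 7.16 degrees, less where a joint would pass 70% of its speed; a pose out of reach is approached as far as the arm can. A call with a gripper value outside its range is refused whole. The fingers move at their own pace and stop on an object; "grip_force" is the grip in N (left out, the last holds). Time passes only in rows, so rows that do not move let the fingers close. It gives the time, the measured TCP pose, the force and the opening at its end, in the units of the state.
- arm.read_state(): the state, without advancing time (a new reading comes with each control period).
- viewer.get_image(name): name is "side" or "top" or "wrist"; returns a dict with "color" (480x640x3 uint8, red, green, blue), "mtx" (3x3 intrinsics, pixels), "distortion" ([k1, k2, p1, p2, k3] as OpenCV has them; the pictures are not rectified), "eye" and "attitude" of the camera in the world; the wrist camera has in their place "hand_eye" (4x4, takes a point from camera to tool coordinates, whose origin is the TCP and whose axes are the tool frame's). Camera axes: x right, y up, looking along -z (the intrinsics and any distortion apply to the point x, -y, -z); pixel columns grow to the right and rows downward; lengths in m; the calibration is good to about 2 mm. A picture is of the moment at which its call begins: read the wrist's pose just before it. There is no depth.
- sign_off(): hands the job in, once; it reports no verdict.
The state is a dict: "time": time; "q": joint angles; "joint_velocities": joint speeds; "tau": joint torques, N m; "tool_pos": TCP position; "tool_rot": TCP orientation; "wrist_force": force on the tool from outside, world axes, zero at the start; "torque": the same for the moment, N m; "gripper_width": finger opening in m.
Only numpy, scipy, OpenCV 4.12 (cv2) and the standard library are available. Lean on these libraries where they do the work, as an engineer would, in place of code of your own. Each camera call takes 0.05 s, during which the arm holds its last target. There are 200 camera calls.

## Working session

There is one attempt and no reset: what is moved stays moved. The work goes in short steps, Python scripts to look and compute and a tool call to move; the robot and the scene stay as the last step left them, time stands still between calls to the robot, and variables do not carry over. Pictures are saved under pics/ and viewed, about 8 in all and at most 12, crops included, and the job is handed in when it is done.

Besides the shell and the picture viewer there is one more tool, called after "Request:" by a JSON object that holds its "method" and its "body", one argument or row to a line. carry_out: Moves the arm, as the interface text tells. Its arguments: {"type":"object","properties":{"commands":{"type":"array"},"grip_force":{"type":"number"}},"required":["commands"]}

```bash
mkdir -p pics; ls; cat > h.py <<'E'
import numpy as np, cv2
from rig import arm, viewer, sign_off
from scipy.spatial.transform import Rotation as R
def rot(a):
    a=np.array(a,float)
    return a if a.shape==(3,3) else (R.from_euler('xyz',a).as_matrix() if a.size==3 else R.from_quat(a).as_matrix())
def cam(im,st=None):
    if 'hand_eye' in im:
        H=np.array(im['hand_eye']); T=np.eye(4); T[:3,:3]=rot(st['tool_rot']); T[:3,3]=st['tool_pos']; M=T@H
        return M[:3,:3],M[:3,3]
    return rot(im['attitude']),np.array(im['eye'])
def ray(im,px,z,st=None):
    Rc,e=cam(im,st)
    p=cv2.undistortPoints(np.array(px,float).reshape(-1,1,2),np.array(im['mtx']),np.array(im['distortion'],float)).reshape(-1,2)
    d=np.c_[p[:,0],-p[:,1],-np.ones(len(p))]@Rc.T
    return e+d*((z-e[2])/d[:,2])[:,None]
def proj(im,P,st=None):
    Rc,e=cam(im,st)
    c=(np.array(P,float).reshape(-1,3)-e)@Rc; c=c*[1,-1,-1]
    return cv2.projectPoints(c,np.zeros(3),np.zeros(3),np.array(im['mtx']),np.array(im['distortion'],float))[0].reshape(-1,2)
def snap(name,fn):
    st=arm.read_state(); im=viewer.get_image(name); cv2.imwrite('pics/'+fn,im['color'][:,:,::-1]); return im,st
E
python3 - <<'E'
from h import *
for n in('top','side'):
    im,st=snap(n,n+'0.png'); print(n,im['eye'],im['attitude'],im['mtx'],im['distortion'])
print(st)
E
```

```text
pics
top [ 0.36509106 -0.01423894  1.18568664] [ 0.14254473 -0.00410601 -1.57303772] [[504.25827214   0.         317.13301627]
 [  0.         504.25827214 235.81478646]
 [  0.           0.           1.        ]] [-0.10766739  0.          0.          0.          0.        ]
side [0.27090947 0.98450101 0.882293  ] [ 0.89503316 -0.00730019 -2.86832598] [[621.23521019   0.         322.46570871]
 [  0.         621.23521019 247.36068956]
 [  0.           0.           1.        ]] [-0.19334519  0.          0.          0.          0.        ]
{'time': 0.05, 'q': array([-1.27201190e+00,  2.38787672e-01, -1.42234745e-02,  1.31920493e+00,
        9.26359001e-06,  1.57079284e+00]), 'joint_velocities': array([ 0.00053687, -0.00157592,  0.00025483,  0.00084229, -0.00102133,
        0.00071475]), 'tau': array([-5.13660161e-04, -5.40234947e+01,  3.47377396e+01,  1.31535661e-02,
       -1.85019479e-05, -2.30008635e-05]), 'tool_pos': array([ 0.15442274, -0.50135498,  0.23068599]), 'tool_rot': array([-1.57221607e+00,  9.26853447e-06, -2.84280475e+00]), 'wrist_force': array([-0.07936269, -0.80516307,  0.09624285]), 'torque': array([-0.02342275, -0.06030649,  0.00868941]), 'gripper_width': 0.08509202385457358}
```

View pics/top0.png

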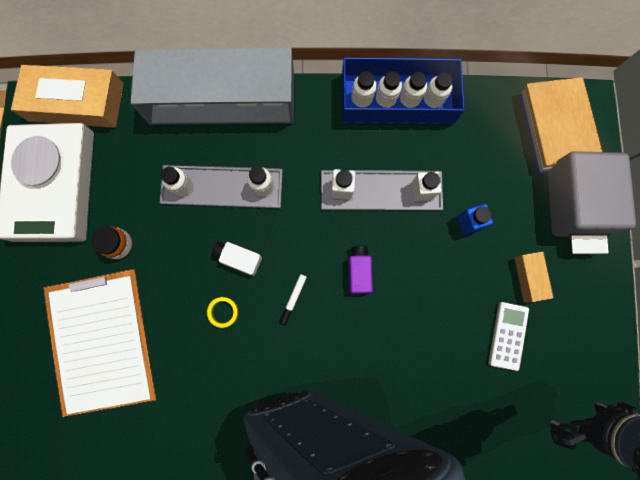

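View pics/side0.png

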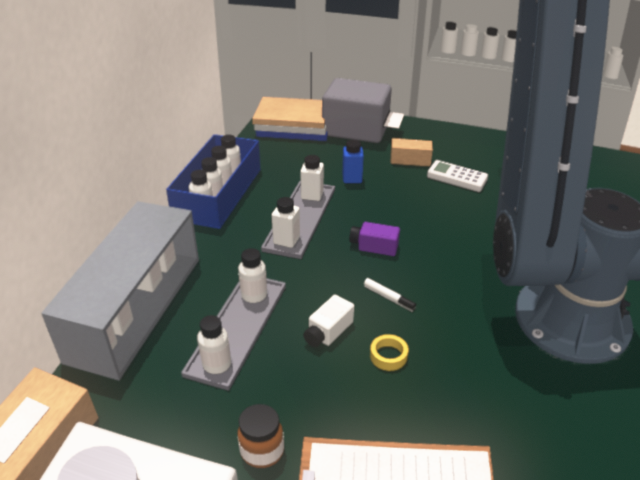

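Candidates for the bottle: white lying bottle at top px (238,258) with cap at (217,252), purple one at (360,270). Only the white one fits, with its yellow tape ring at (222,312) and pen at (293,298). Tray candidates: the right one (320–442, 170–210) holds the square-shouldered bottles, the left one (160–282) the round ones. I'll confirm in one crop and measure.

```bash
python3 - <<'E'
from h import *
im,st=snap('top','t1.png'); c=im['color']
cv2.imwrite('pics/crop.png',cv2.resize(c[150:340,150:460,::-1],None,fx=2.5,fy=2.5,interpolation=cv2.INTER_CUBIC))
hsv=cv2.cvtColor(c,cv2.COLOR_RGB2HSV)
m=((hsv[:,:,1]<60)&(hsv[:,:,2]>110)).astype(np.uint8)
def big(m,x0,x1,y0,y1):
    k=np.zeros_like(m);k[y0:y1,x0:x1]=m[y0:y1,x0:x1]
    return max(cv2.findContours(k,0,2)[0],key=cv2.contourArea)
b=big(m,195,268,235,282); r=cv2.minAreaRect(b); print('bottle',r)
print(ray(im,cv2.boxPoints(r),0.05).round(4))
print(ray(im,[r[0]],.05))
# tray
g=((hsv[:,:,1]<60)&(hsv[:,:,2]>60)).astype(np.uint8)
t=big(g,310,450,160,218); 
r=cv2.minAreaRect(t); print('tray',r); P=ray(im,cv2.boxPoints(r),.012); print(P.round(4),P.mean(0))
dk=(hsv[:,:,2]<55).astype(np.uint8)
for w in((330,358,167,194),(415,445,168,196),):
    q=big(dk,*w); x=cv2.minEnclosingCircle(q); print('cap',x,ray(im,[x[0]],.113).round(4))
E
```

```text
bottle ((239.4482879638672, 257.87933349609375), (38.99601745605469, 22.469135284423828), 21.801406860351562)
[[0.4706 0.2075 0.05  ]
 [0.5183 0.1895 0.05  ]
 [0.4851 0.1064 0.05  ]
 [0.4378 0.1246 0.05  ]]
[[0.47785571 0.15687309 0.05      ]]
tray ((381.5, 189.0), (40.0, 121.0), 90.0)
[[ 0.6956 -0.0291  0.012 ]
 [ 0.6964 -0.3221  0.012 ]
 [ 0.5977 -0.3179  0.012 ]
 [ 0.5977 -0.0287  0.012 ]] [ 0.64688205 -0.17444787  0.012     ]
cap ((343.5, 172.4499969482422), 14.558687210083008) [[ 0.6594 -0.0771  0.113 ]]
cap ((429.0, 182.0), 7.211202621459961) [[ 0.6382 -0.2653  0.113 ]]
```

View pics/crop.png

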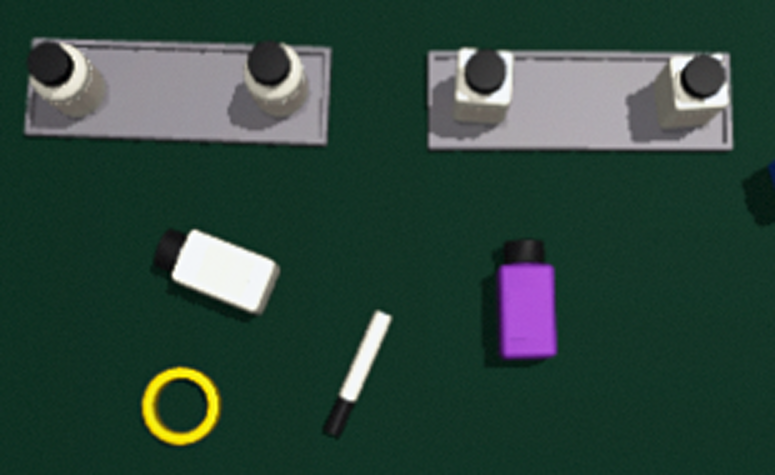

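The crop confirms it: the white bottle is lying at about (225,270), with its cap at upper left. The right tray has the square shoulders at (485,85) and (697,95), and its empty place is in the middle. Next I'll compute the approach moves.

```bash
cat >> h.py <<'E'
def go(target,jaw=None,st=None):
    """remaining shift in tool axes; jaw=desired horizontal direction of tool z"""
    st=st or arm.read_state(); Rt=rot(st['tool_rot']); d=np.array(target)-st['tool_pos']
    if jaw is not None:
        a=Rt.T@np.r_[jaw,0]; t=np.degrees(np.arctan2(a[0],a[2])); t=(t+90)%180-90
        print('turn about y',round(t,2)); Rt=Rt@R.from_euler('y',t,degrees=True).as_matrix()
    print('t',round(st['time'],2),'pos',st['tool_pos'].round(4),'then shift (tool)',(Rt.T@d).round(4),'F',st['wrist_force'].round(1),'w',round(st['gripper_width'],4))
E
python3 - <<'E'
from h import *
a=np.array([.371,.929]); g=np.array([.463,.1195])+.072*a; print(g)
print(rot(arm.read_state()['tool_rot']).round(3))
go([*g,.23],[.929,-.371])
E
```

```text
[0.489712 0.186388]
[[-0.956 -0.     0.294]
 [-0.294  0.001 -0.956]
 [ 0.    -1.    -0.001]]
turn about y -51.11
t 0.15 pos [ 0.1545 -0.5015  0.2308] then shift (tool) [-0.7631  0.0014  0.0563] F [ 0.3 -0.   0.5] w 0.0854
```

Request:
{"method": "carry_out", "body": {
  "commands": [
    [[0, 0, 0, -6.4, 0.085], [0, 0, 0, -6.4, 0.085], [0, 0, 0, -6.4, 0.085], [0, 0, 0, -6.4, 0.085], [0, 0, 0, -6.4, 0.085], [0, 0, 0, -6.4, 0.085], [0, 0, 0, -6.4, 0.085], [0, 0, 0, -6.3, 0.085], [-0.035, 0, 0, 0, 0.085], [-0.035, 0, 0, 0, 0.085], [-0.035, 0, 0, 0, 0.085], [-0.035, 0, 0, 0, 0.085]]
  ],
  "grip_force": 20
}}

```text
time: 1.15
tool_pos: [0.2065, -0.3702, 0.2309]
tool_rot: [-1.571, 0.001, -1.952]
wrist_force: [0.6, 0.5, 0.5]
gripper_width: 0.0849
```

Request:
{"method": "carry_out", "body": {
  "commands": [
    [[-0.035, 0, 0.004, 0, 0.085], [-0.035, 0, 0.004, 0, 0.085], [-0.035, 0, 0.004, 0, 0.085], [-0.035, 0, 0.004, 0, 0.085], [-0.035, 0, 0.004, 0, 0.085], [-0.035, 0, 0.004, 0, 0.085], [-0.035, 0, 0.004, 0, 0.085], [-0.035, 0, 0.004, 0, 0.085], [-0.035, 0, 0.004, 0, 0.085], [-0.035, 0, 0.004, 0, 0.085], [-0.035, 0, 0.004, 0, 0.085], [-0.035, 0, 0.004, 0, 0.085]]
  ]
}}

```text
time: 2.15
tool_pos: [0.4072, 0.0024, 0.2313]
tool_rot: [-1.571, 0.0, -1.951]
wrist_force: [0.8, -1.2, -0.0]
gripper_width: 0.085
```

```bash
python3 - <<'E'
from h import *
go([.4897,.1864,.23],[.929,-.371])
E
```

```text
turn about y 0.0
t 2.15 pos [0.4072 0.0024 0.2313] then shift (tool) [-0.2015  0.0014  0.0083] F [ 0.8 -1.2 -0. ] w 0.085
```

Request:
{"method": "carry_out", "body": {
  "commands": [
    [[-0.035, 0, 0.002, 0, 0.085], [-0.035, 0, 0.002, 0, 0.085], [-0.035, 0, 0.002, 0, 0.085], [-0.035, 0, 0.002, 0, 0.085], [-0.035, 0, 0, 0, 0.085], [-0.025, 0, 0, 0, 0.085], [0, 0, 0, 0, 0.085]]
  ]
}}

```text
time: 2.73
tool_pos: [0.4899, 0.1872, 0.2304]
tool_rot: [-1.571, 0.001, -1.948]
wrist_force: [0.0, -0.9, -1.1]
gripper_width: 0.0847
```

```bash
python3 - <<'E'
from h import *
go([.4897,.1864,.23],[.929,-.371])
im,st=snap('wrist','w1.png'); c=im['color']
hsv=cv2.cvtColor(c,cv2.COLOR_RGB2HSV)
m=((hsv[:,:,1]<60)&(hsv[:,:,2]>110)).astype(np.uint8)
for q in cv2.findContours(m,0,2)[0]:
    if cv2.contourArea(q)>1500:
        r=cv2.minAreaRect(q); print(r); print(ray(im,cv2.boxPoints(r),.05,st).round(4))
E
```

```text
turn about y 0.17
t 2.73 pos [0.4899 0.1872 0.2304] then shift (tool) [0.0008 0.0004 0.0001] F [ 0.  -0.9 -1.1] w 0.0847
((524.861328125, 354.5478210449219), (75.79283142089844, 84.00780487060547), 70.97439575195312)
[[ 0.5921  0.0034  0.05  ]
 [ 0.6794  0.0041  0.05  ]
 [ 0.6919 -0.102   0.05  ]
 [ 0.5968 -0.1051  0.05  ]]
((320.0, 235.5), (89.0, 52.0), 90.0)
[[0.4725 0.2162 0.05  ]
 [0.5177 0.1983 0.05  ]
 [0.486  0.1127 0.05  ]
 [0.4368 0.1322 0.05  ]]
((628.5, 83.5), (167.0, 21.0), 90.0)
[[0.783  0.2661 0.05  ]
 [0.8003 0.2601 0.05  ]
 [0.7832 0.1193 0.05  ]
 [0.7637 0.1267 0.05  ]]
((471.8465270996094, 123.79916381835938), (280.5662536621094, 115.99805450439453), 77.10319519042969)
[[0.6008 0.3333 0.05  ]
 [0.6916 0.3186 0.05  ]
 [0.6974 0.0667 0.05  ]
 [0.5835 0.0818 0.05  ]]
((77.0, 67.0), (134.0, 154.0), 90.0)
[[0.3079 0.4552 0.05  ]
 [0.4279 0.4031 0.05  ]
 [0.3759 0.3104 0.05  ]
 [0.2422 0.3656 0.05  ]]
```

View pics/w1.png

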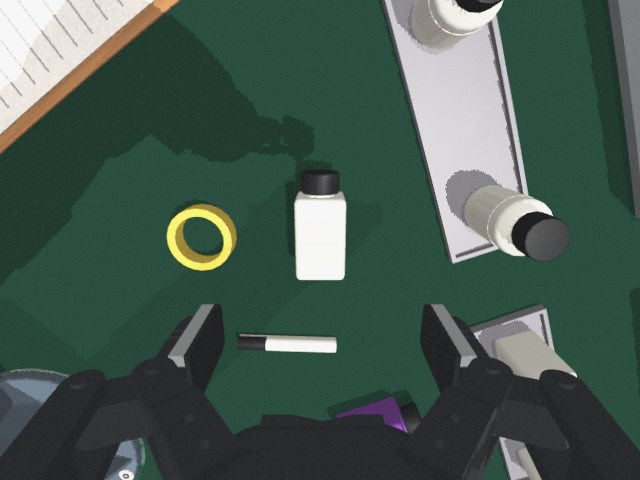

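The wrist view shows the bottle at px (320,235), centred and aligned between the jaws, with the tape at (202,237) and the pen at (287,343) both clear of the fingers. Descending and closing.

Request:
{"method": "carry_out", "body": {
  "commands": [
    [[-0.003, 0.03, -0.002, 0, 0.085], [0, 0.035, 0, 0, 0.085], [0, 0.035, 0, 0, 0.085], [0, 0.035, 0, 0, 0.085], [0, 0.03, 0, 0, 0.085], [0, 0.025, 0, 0, 0.085], [0, 0.02, 0, 0, 0.085], [0, 0.016, 0, 0, 0.085], [0, 0, 0, 0, 0.085]]
  ]
}}

```text
time: 3.53
tool_pos: [0.4853, 0.1851, 0.0026]
tool_rot: [-1.575, -0.004, -1.952]
wrist_force: [-1.2, -0.4, 0.7]
gripper_width: 0.0849
```

Request:
{"method": "carry_out", "body": {
  "commands": [
    [[0, 0, 0, 0, 0.03], [0, 0, 0, 0, 0.03], [0, 0, 0, 0, 0.03], [0, 0, 0, 0, 0.03], [0, 0, 0, 0, 0.03], [0, 0, 0, 0, 0.03], [0, 0, 0, 0, 0.03], [0, 0, 0, 0, 0.03]]
  ],
  "grip_force": 20
}}

```text
time: 4.2
tool_pos: [0.4886, 0.187, 0.0068]
tool_rot: [-1.569, 0.001, -1.951]
wrist_force: [-1.8, -1.4, 7.5]
gripper_width: 0.0495
```

Request:
{"method": "carry_out", "body": {
  "commands": [
    [[0.002, -0.006, 0, 0, 0.03], [0.003, -0.006, 0, 0, 0.03], [0.004, -0.006, 0, 0, 0.03], [0.004, -0.004, 0, 0, 0.03], [0, 0, 0, 0, 0.03]]
  ]
}}

```text
time: 4.62
tool_pos: [0.483, 0.1741, 0.0284]
tool_rot: [-1.57, 0.001, -1.951]
wrist_force: [0.3, -0.2, -3.5]
gripper_width: 0.0498
```

```bash
python3 - <<'E'
from h import *
go([.4897,.1864,.23])
im,st=snap('side','s1.png'); im2,_=snap('wrist','w2.png')
a=cv2.resize(im['color'][230:400,230:460],(540,400)); b=cv2.resize(im2['color'][100:460,160:480],(356,400))
cv2.imwrite('pics/v1.png',np.hstack([a,b[:,:250]])[:,:,::-1])
E
```

```text
t 4.62 pos [0.483  0.1741 0.0284] then shift (tool) [-0.014  -0.2016  0.0018] F [ 0.3 -0.2 -3.5] w 0.0498
```

View pics/v1.png

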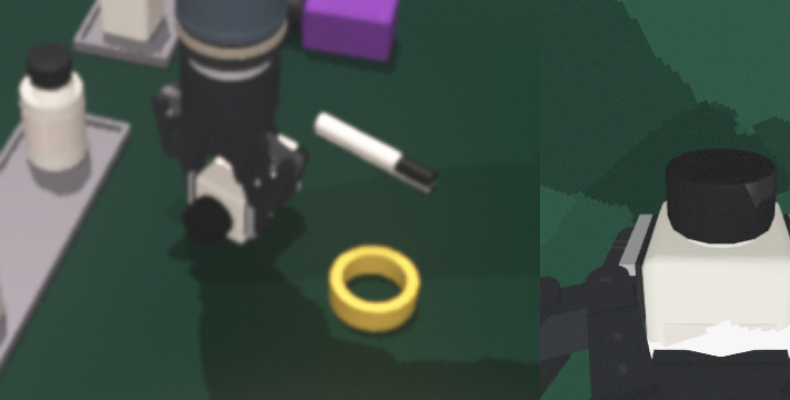

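```bash
python3 - <<'E'
from h import *
st=arm.read_state(); im=viewer.get_image('wrist')
Rt=rot(st['tool_rot']); G=st['tool_pos']-Rt[:,1]*.022
ax0=-Rt[:,0]; up=-Rt[:,1]; j=Rt[:,2]
for th in(0,10,20,30,45):
    t=np.radians(th); ax=ax0*np.cos(t)+up*np.sin(t); u=up*np.cos(t)-ax0*np.sin(t)
    P=[G+(x-.070)*ax+a*u+b*j for x,a,b in((.108,.019,0),(.108,-.019,0),(.108,0,-.019),(.108,0,.019),(.085,.025,-.025),(.085,.025,.025),(.0,.025,0))]
    print(th,proj(im,P,st).round(0).tolist())
E
```

```text
0 [[324.0, 267.0], [323.0, 231.0], [272.0, 247.0], [375.0, 247.0], [246.0, 341.0], [402.0, 341.0], [323.0, 518.0]]
10 [[324.0, 287.0], [323.0, 230.0], [269.0, 255.0], [378.0, 255.0], [245.0, 357.0], [402.0, 357.0], [323.0, 493.0]]
20 [[324.0, 311.0], [324.0, 232.0], [267.0, 266.0], [381.0, 266.0], [246.0, 372.0], [402.0, 373.0], [323.0, 468.0]]
30 [[324.0, 338.0], [324.0, 238.0], [264.0, 282.0], [383.0, 282.0], [247.0, 386.0], [401.0, 386.0], [323.0, 443.0]]
45 [[324.0, 378.0], [324.0, 254.0], [261.0, 311.0], [386.0, 311.0], [249.0, 403.0], [399.0, 403.0], [323.0, 406.0]]
```

Projecting the model shows the bottle is still flat (θ≈0), so the 20 N grip carries it without pivoting. I'll lower it a little and try a looser commanded opening, so the foot can swing down close above the table.

Request:
{"method": "carry_out", "body": {
  "commands": [
    [[0, 0.006, 0, 0, 0.03], [0, 0.006, 0, 0, 0.0485], [0, 0, 0, 0, 0.049], [0, 0, 0, 0, 0.049], [0, 0, 0, 0, 0.049]]
  ]
}}

```text
time: 5.18
tool_pos: [0.4828, 0.1748, 0.015]
tool_rot: [-1.571, -0.0, -1.951]
wrist_force: [0.1, -0.6, -3.2]
gripper_width: 0.0499
```

```bash
cat >> h.py <<'E'
def tilt(fn,gx=.070):
    im,st=snap('wrist',fn); Rt=rot(st['tool_rot']); G=st['tool_pos']-Rt[:,1]*.022
    ax0=-Rt[:,0]; up=-Rt[:,1]; j=Rt[:,2]; go(st['tool_pos'],st=st)
    for th in(0,15,30,45,60,75,90):
        t=np.radians(th); ax=ax0*np.cos(t)+up*np.sin(t); u=up*np.cos(t)-ax0*np.sin(t)
        P=[G+(x-gx)*ax+a*u+b*j for x,a,b in((.108,.019,0),(.108,-.019,0),(.085,.025,0),(.0,.025,0),(0,-.025,0))]
        print(th,'rows capU,capL,shoulder,footU,footL',proj(im,P,st)[:,1].round(0))
    g=im['color'][:,:,:].astype(int).sum(2); 
    print('col323 bright profile',[(r,int(g[r,318:328].mean())) for r in range(200,420,8)])
E
python3 -c "
from h import *
tilt('w3.png')"
```

```text
t 5.18 pos [0.4828 0.1748 0.015 ] then shift (tool) [0. 0. 0.] F [ 0.1 -0.6 -3.2] w 0.0499
0 rows capU,capL,shoulder,footU,footL [267. 231. 341. 518. 420.]
15 rows capU,capL,shoulder,footU,footL [299. 230. 365. 481. 384.]
30 rows capU,capL,shoulder,footU,footL [338. 238. 387. 443. 350.]
45 rows capU,capL,shoulder,footU,footL [378. 254. 403. 406. 317.]
60 rows capU,capL,shoulder,footU,footL [414. 281. 413. 371. 285.]
75 rows capU,capL,shoulder,footU,footL [441. 316. 416. 337. 255.]
90 rows capU,capL,shoulder,footU,footL [455. 356. 413. 305. 227.]
col323 bright profile [(200, 210), (208, 148), (216, 149), (224, 146), (232, 147), (240, 109), (248, 113), (256, 112), (264, 117), (272, 136), (280, 138), (288, 137), (296, 135), (304, 140), (312, 134), (320, 656), (328, 582), (336, 673), (344, 701), (352, 699), (360, 699), (368, 700), (376, 699), (384, 700), (392, 708), (400, 741), (408, 741), (416, 741)]
```

Request:
{"method": "carry_out", "body": {
  "commands": [
    [[0, 0, 0, 0, 0.0495], [0, 0, 0, 0, 0.0495], [0, 0, 0, 0, 0.0498], [0, 0, 0, 0, 0.0498], [0, 0, 0, 0, 0.0498]]
  ]
}}

```text
time: 5.65
tool_pos: [0.483, 0.1748, 0.0154]
tool_rot: [-1.571, 0.0, -1.951]
wrist_force: [-0.3, 0.0, -3.7]
gripper_width: 0.0497
```

```bash
python3 -c "
from h import *
tilt('w4.png')" | tail -1
```

```text
col323 bright profile [(200, 210), (208, 148), (216, 145), (224, 147), (232, 146), (240, 118), (248, 110), (256, 107), (264, 118), (272, 136), (280, 136), (288, 138), (296, 136), (304, 139), (312, 135), (320, 657), (328, 582), (336, 673), (344, 700), (352, 700), (360, 700), (368, 700), (376, 700), (384, 700), (392, 693), (400, 741), (408, 741), (416, 741)]
```

Request:
{"method": "carry_out", "body": {
  "commands": [
    [[0, 0, 0, 0, 0.05], [0, 0, 0, 0, 0.05], [0, 0, 0, 0, 0.05]]
  ]
}}

```text
time: 5.95
tool_pos: [0.4831, 0.1749, 0.0155]
tool_rot: [-1.571, 0.0, -1.951]
wrist_force: [-0.6, 2.0, -0.9]
gripper_width: 0.05
```

Request:
{"method": "carry_out", "body": {
  "commands": [
    [[0, 0, 0, 0, 0.0502], [0, 0, 0, 0, 0.0502], [0, 0, 0, 0, 0.0502]]
  ]
}}

```text
time: 6.2
tool_pos: [0.4831, 0.1748, 0.0155]
tool_rot: [-1.571, 0.0, -1.951]
wrist_force: [-0.1, 0.7, -0.3]
gripper_width: 0.0504
```

```bash
python3 -c "
from h import *
tilt('w5.png')" | tail -1
```

```text
col323 bright profile [(200, 187), (208, 145), (216, 148), (224, 110), (232, 111), (240, 113), (248, 112), (256, 135), (264, 129), (272, 133), (280, 125), (288, 129), (296, 131), (304, 650), (312, 607), (320, 687), (328, 692), (336, 693), (344, 692), (352, 693), (360, 693), (368, 706), (376, 741), (384, 741), (392, 741), (400, 741), (408, 741), (416, 741)]
```

The grip now let the bottle settle back flat on the table, so the change from holding to free is too abrupt to swing it with loosening alone. Plan B is to regrip, turn the foot towards the round tray's fixed front rim, and push the foot edge against it so the bottle pivots in the pads. Measuring the rim and the joint margin.

```bash
python3 - <<'E'
from h import *
st=arm.read_state(); print(st['q'].round(3), rot(st['tool_rot']).round(3).tolist())
im,_=snap('top','t2.png'); im0=cv2.imread('pics/t1.png')[:,:,::-1]
hsv=cv2.cvtColor(np.ascontiguousarray(im0),cv2.COLOR_RGB2HSV)
g=((hsv[:,:,1]<60)&(hsv[:,:,2]>60)).astype(np.uint8); 
pts=[]
for c in list(range(165,200,4))+list(range(205,278,4)):
    r=max(np.where(g[190:216,c])[0])+190; pts.append((c,r+.5))
P=ray(im,pts,.012); k=np.polyfit(P[:,1],P[:,0],1); print('rim x=%.4f*y+%.4f'%tuple(k), P[[0,-1]].round(4))
pts=[(c,max(np.where(g[190:216,c])[0])+190.5) for c in range(325,440,5)]
P=ray(im,pts,.012); k=np.polyfit(P[:,1],P[:,0],1); print('sq rim x=%.4f*y+%.4f'%tuple(k))
E
```

```text
[ 0.347  0.389 -0.401  0.781  0.     2.298] [[-0.371, 0.0, 0.929], [-0.929, 0.0, -0.371], [-0.0, -1.0, 0.0]]
rim x=0.0425*y+0.5978 [[0.6123 0.3448 0.012 ]
 [0.6015 0.0756 0.012 ]]
sq rim x=-0.0000*y+0.5964
```

Request:
{"method": "carry_out", "body": {
  "commands": [
    [[0, 0.006, 0, 0, 0.0502], [0, 0.003, 0, 0, 0.0502], [0, 0, 0, 0, 0.03], [0, 0, 0, 0, 0.03], [0, 0, 0, 0, 0.03], [0, -0.01, 0, 0, 0.03], [0, -0.012, 0, -6.9, 0.03], [0, 0, 0, -6.9, 0.03], [0, 0, 0, -6.9, 0.03], [0, 0, 0, -6.9, 0.03], [0, 0, 0, -6.9, 0.03], [0, 0, 0, -6.9, 0.03]]
  ],
  "grip_force": 20
}}

```text
time: 7.3
tool_pos: [0.483, 0.1748, 0.029]
tool_rot: [-1.571, 0.0, -1.222]
wrist_force: [-0.1, -0.1, -4.2]
gripper_width: 0.0501
```

Request:
{"method": "carry_out", "body": {
  "commands": [
    [[0, 0, 0, -6.8, 0.03], [0, 0, 0, -6.8, 0.03], [0, 0, 0, -6.8, 0.03], [0, 0, 0, -6.8, 0.03], [0, 0, 0, -6.8, 0.03], [0, 0, 0, -6.8, 0.03], [0, 0, 0, -6.8, 0.03], [0, 0, 0, -6.8, 0.03], [0, 0, 0, -6.8, 0.03], [0, 0, 0, -6.8, 0.03], [0, 0, 0, 0, 0.03]]
  ]
}}

```text
time: 8.22
tool_pos: [0.483, 0.1748, 0.0289]
tool_rot: [-1.571, -0.0, -0.036]
wrist_force: [-0.3, 0.1, -3.0]
gripper_width: 0.0497
```

```bash
python3 - <<'E'
from h import *
go([.5,.185,.02],[-.0425,-1])
tilt('w6.png')
E
```

```text
turn about y 0.37
t 8.22 pos [0.483  0.1748 0.0289] then shift (tool) [0.0166 0.0089 0.011 ] F [-0.3  0.1 -3. ] w 0.0497
t 8.22 pos [0.483  0.1748 0.0289] then shift (tool) [0. 0. 0.] F [-0.3  0.1 -3. ] w 0.0497
0 rows capU,capL,shoulder,footU,footL [268. 232. 341. 519. 421.]
15 rows capU,capL,shoulder,footU,footL [299. 231. 366. 482. 385.]
30 rows capU,capL,shoulder,footU,footL [338. 238. 387. 444. 350.]
45 rows capU,capL,shoulder,footU,footL [378. 255. 404. 407. 317.]
60 rows capU,capL,shoulder,footU,footL [415. 281. 414. 371. 286.]
75 rows capU,capL,shoulder,footU,footL [441. 316. 417. 338. 256.]
90 rows capU,capL,shoulder,footU,footL [456. 357. 414. 305. 227.]
col323 bright profile [(200, 144), (208, 144), (216, 142), (224, 148), (232, 116), (240, 111), (248, 113), (256, 115), (264, 136), (272, 133), (280, 131), (288, 134), (296, 130), (304, 137), (312, 131), (320, 567), (328, 626), (336, 689), (344, 692), (352, 691), (360, 692), (368, 693), (376, 693), (384, 692), (392, 670), (400, 741), (408, 741), (416, 741)]
```

View pics/w6.png

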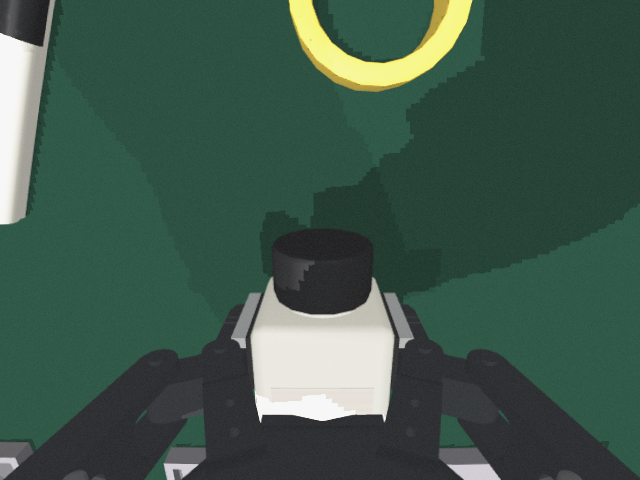

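Still flat, at gx≈67 mm, with the foot pointing to the tray and the path clear. I'll lower until the foot bottom is about 7 mm up and creep forward until it meets the rim.

Request:
{"method": "carry_out", "body": {
  "commands": [
    [[0.02, 0.008, 0, 0.4, 0.03], [0.02, 0.0075, 0, 0, 0.03], [0.006, 0, 0, 0, 0.03], [0.002, 0, 0, 0, 0.03], [0.002, 0, 0, 0, 0.03], [0.002, 0, 0, 0, 0.03]]
  ]
}}

```text
time: 8.77
tool_pos: [0.5342, 0.1723, 0.013]
tool_rot: [-1.571, 0.001, -0.05]
wrist_force: [0.6, 0.3, -2.9]
gripper_width: 0.0503
```

Request:
{"method": "carry_out", "body": {
  "commands": [
    [[0.002, 0, 0, 0, 0.03], [0.001, 0, 0, 0, 0.03]]
  ]
}}

```text
time: 8.93
tool_pos: [0.5357, 0.1721, 0.0128]
tool_rot: [-1.571, 0.004, -0.049]
wrist_force: [-8.7, 0.0, 0.2]
gripper_width: 0.0498
```

Request:
{"method": "carry_out", "body": {
  "commands": [
    [[0.002, 0, 0, 0, 0.03], [0.001, 0, 0, 0, 0.03]]
  ]
}}

```text
time: 9.1
tool_pos: [0.5359, 0.1717, 0.0122]
tool_rot: [-1.572, 0.009, -0.048]
wrist_force: [-18.3, 1.3, 6.2]
gripper_width: 0.0497
```

Contact: Fx is about −18 N. Rolling over the rim edge along the first 30° of the arc.

Request:
{"method": "carry_out", "body": {
  "commands": [
    [[0.003, -0.005, 0, 0, 0.03], [0.003, -0.006, 0, 0, 0.03], [0.003, -0.005, 0, 0, 0.03], [0, 0, 0, 0, 0.03]]
  ]
}}

```text
time: 9.43
tool_pos: [0.548, 0.1712, 0.0294]
tool_rot: [-1.572, 0.003, -0.049]
wrist_force: [-6.3, -2.5, 2.0]
gripper_width: 0.0498
```

```bash
python3 -c "
from h import *
tilt('w7.png',.067)"
```

```text
t 9.43 pos [0.548  0.1712 0.0294] then shift (tool) [0. 0. 0.] F [-6.3 -2.5  2. ] w 0.0498
0 rows capU,capL,shoulder,footU,footL [259. 225. 333. 514. 416.]
15 rows capU,capL,shoulder,footU,footL [292. 224. 360. 479. 382.]
30 rows capU,capL,shoulder,footU,footL [333. 232. 384. 442. 348.]
45 rows capU,capL,shoulder,footU,footL [378. 251. 403. 407. 316.]
60 rows capU,capL,shoulder,footU,footL [418. 280. 416. 372. 285.]
75 rows capU,capL,shoulder,footU,footL [448. 319. 422. 339. 256.]
90 rows capU,capL,shoulder,footU,footL [465. 364. 420. 308. 229.]
col323 bright profile [(200, 167), (208, 168), (216, 165), (224, 146), (232, 145), (240, 146), (248, 141), (256, 142), (264, 143), (272, 140), (280, 152), (288, 151), (296, 152), (304, 150), (312, 149), (320, 152), (328, 692), (336, 704), (344, 732), (352, 729), (360, 722), (368, 722), (376, 722), (384, 722), (392, 741), (400, 741), (408, 741), (416, 741)]
```

It works: the cap face has opened to about 10–12°, still in contact with the rim. Continuing the arc.

Request:
{"method": "carry_out", "body": {
  "commands": [
    [[0.005, -0.004, 0, 0, 0.03], [0.005, -0.005, 0, 0, 0.03], [0.005, -0.004, 0, 0, 0.03], [0.005, -0.003, 0, 0, 0.03], [0.005, -0.003, 0, 0, 0.03], [0, 0, 0, 0, 0.03]]
  ]
}}

```text
time: 9.98
tool_pos: [0.574, 0.1701, 0.0483]
tool_rot: [-1.571, 0.001, -0.049]
wrist_force: [-5.2, -2.4, 4.0]
gripper_width: 0.0496
```

```bash
python3 -c "
from h import *
tilt('w8.png',.067)"|grep -E "^t |col"
```

```text
t 9.98 pos [0.574  0.1701 0.0483] then shift (tool) [0. 0. 0.] F [-5.2 -2.4  4. ] w 0.0496
col323 bright profile [(200, 171), (208, 167), (216, 171), (224, 173), (232, 178), (240, 180), (248, 165), (256, 155), (264, 153), (272, 152), (280, 153), (288, 151), (296, 156), (304, 151), (312, 155), (320, 151), (328, 178), (336, 140), (344, 144), (352, 726), (360, 730), (368, 731), (376, 690), (384, 741), (392, 741), (400, 741), (408, 702), (416, 700)]
```

Request:
{"method": "carry_out", "body": {
  "commands": [
    [[0.006, -0.004, 0, 0, 0.03], [0.006, -0.003, 0, 0, 0.03], [0.006, -0.003, 0, 0, 0.03], [0.006, -0.002, 0, 0, 0.03], [0.006, -0.001, 0, 0, 0.03], [0.006, 0, 0, 0, 0.03], [0, 0, 0, 0, 0.03]]
  ]
}}

```text
time: 10.62
tool_pos: [0.6126, 0.1687, 0.0608]
tool_rot: [-1.57, -0.002, -0.049]
wrist_force: [0.8, 0.2, -4.3]
gripper_width: 0.0497
```

```bash
python3 -c "
from h import *
tilt('w9.png',.067)"|grep -E "^t |col"
python3 -c "
from h import *
im,st=snap('side','s9.png')
a=cv2.resize(im['color'][180:380,160:400],(480,400)); b=cv2.resize(cv2.imread('pics/w9.png')[150:480,180:460],(339,400))
cv2.imwrite('pics/v9.png',np.hstack([a[:,:,::-1],b[:,:310]]))"
```

```text
t 10.62 pos [0.6126 0.1687 0.0608] then shift (tool) [0. 0. 0.] F [ 0.8  0.2 -4.3] w 0.0497
col323 bright profile [(200, 161), (208, 162), (216, 164), (224, 163), (232, 174), (240, 181), (248, 172), (256, 165), (264, 150), (272, 152), (280, 151), (288, 151), (296, 156), (304, 157), (312, 156), (320, 156), (328, 160), (336, 159), (344, 165), (352, 151), (360, 724), (368, 724), (376, 719), (384, 234), (392, 235), (400, 235), (408, 236), (416, 234)]
```

View pics/v9.png

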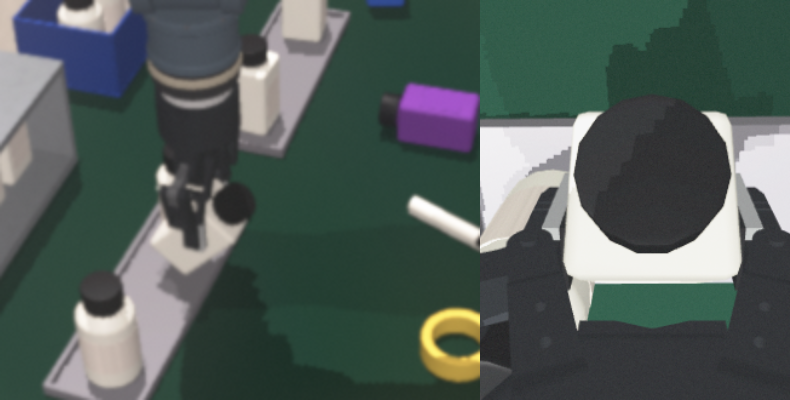

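Tilt is now about 45°, cap towards the robot. The foot has ridden over the rim and hangs free over the tray edge (Fz −4 N). I'll fit the tilt and slip from the cap ellipse to find the foot corner.

```bash
cat >> h.py <<'E'
from scipy.optimize import least_squares
def fit(obs,im,st):
    """obs: rows of cap end far edge, near edge, shoulder near edge"""
    Rt=rot(st['tool_rot']); 
    def pts(p,S):
        th,gx,h=p; G=st['tool_pos']-Rt[:,1]*(.022); ax0=-Rt[:,0]; up=-Rt[:,1]
        ax=ax0*np.cos(th)+up*np.sin(th); u=up*np.cos(th)-ax0*np.sin(th)
        return [G+(x-gx)*ax+(a-h)*u for x,a in S]
    S=((.108,-.019),(.108,.019),(.085,.025))
    s=least_squares(lambda p:np.r_[proj(im,pts(p,S),st)[:,1]-obs,(p[2]-.002)*2000],[.8,.065,.002])
    print('tilt',np.degrees(s.x[0]).round(1),'gx,h',s.x[1:].round(4),'corner',pts(s.x,[(0,-.025),(0,.025)]),s.cost)
E
python3 -c "
from h import *
st=arm.read_state(); im=viewer.get_image('wrist')
fit([228,352,380],im,st)
fit([228,357,380],im,st)"
```

```text
tilt 41.9 gx,h [0.0622 0.004 ] corner [array([0.6380591 , 0.16742282, 0.0194277 ]), array([0.67141652, 0.16578658, 0.05663799])] 22.358277396062803
tilt 44.1 gx,h [0.0611 0.0045] corner [array([0.6344922 , 0.16759677, 0.01883556]), array([0.66923847, 0.16589325, 0.05474928])] 34.68363242426072
```

Corner is at about (0.636, z 0.019), tilt 43°. I'll back out over the rim, drop the corner below the rim top again and push on with a flatter arc.

Request:
{"method": "carry_out", "body": {
  "commands": [
    [[-0.015, 0, 0, 0, 0.03], [-0.02, 0, 0, 0, 0.03], [-0.013, 0, 0, 0, 0.03], [0, 0.006, 0, 0, 0.03], [0, 0.006, 0, 0, 0.03], [0.006, 0, 0, 0, 0.03], [0.005, 0, 0, 0, 0.03]]
  ]
}}

```text
time: 11.35
tool_pos: [0.5747, 0.1704, 0.0484]
tool_rot: [-1.571, 0.0, -0.049]
wrist_force: [0.9, 0.1, -3.1]
gripper_width: 0.0499
```

Request:
{"method": "carry_out", "body": {
  "commands": [
    [[0.003, 0, 0, 0, 0.03], [0.003, 0, 0, 0, 0.03], [0.003, 0, 0, 0, 0.03]]
  ]
}}

```text
time: 11.6
tool_pos: [0.5823, 0.17, 0.049]
tool_rot: [-1.57, 0.002, -0.049]
wrist_force: [-9.2, 1.0, 9.3]
gripper_width: 0.0499
```

Rim contact again (Fx −9 N). Rolling on.

Request:
{"method": "carry_out", "body": {
  "commands": [
    [[0.005, -0.002, 0, 0, 0.03], [0.005, -0.002, 0, 0, 0.03], [0.005, -0.001, 0, 0, 0.03], [0.005, 0, 0, 0, 0.03]]
  ]
}}

```text
time: 11.93
tool_pos: [0.603, 0.169, 0.0541]
tool_rot: [-1.571, 0.001, -0.049]
wrist_force: [-4.8, -0.5, 1.7]
gripper_width: 0.0497
```

Request:
{"method": "carry_out", "body": {
  "commands": [
    [[0.005, 0, 0, 0, 0.03], [0.005, 0, 0, 0, 0.03], [0.005, 0, 0, 0, 0.03]]
  ]
}}

```text
time: 12.18
tool_pos: [0.6183, 0.1683, 0.0537]
tool_rot: [-1.571, 0.0, -0.049]
wrist_force: [-4.7, -0.1, 0.1]
gripper_width: 0.0494
```

```bash
cat >> h.py <<'E'
def prof(fn):
    im,st=snap('wrist',fn); g=im['color'].astype(int).sum(2)[:,318:328].mean(1); d=np.diff(g)
    print('steps',[(i,int(g[i-3]),int(g[min(i+4,479)])) for i in range(180,470) if abs(d[i])>6][:40]); go(st['tool_pos'],st=st); return im,st
E
python3 -c "
from h import *
prof('w10.png')"
```

```text
steps [(183, 173, 163), (184, 174, 166), (206, 164, 162), (236, 163, 538), (237, 165, 534), (238, 165, 538), (239, 163, 538), (244, 534, 558), (245, 538, 561), (246, 538, 567), (250, 560, 669), (251, 558, 691), (252, 561, 706), (253, 567, 710), (254, 587, 715), (255, 620, 719), (271, 733, 118), (272, 732, 117), (273, 733, 120), (274, 732, 122), (284, 120, 172), (285, 120, 180), (286, 122, 180), (288, 130, 191), (290, 169, 186), (314, 185, 180), (346, 171, 165), (414, 158, 155), (420, 157, 165), (425, 168, 156), (429, 150, 167), (449, 165, 168)]
t 12.18 pos [0.6183 0.1683 0.0537] then shift (tool) [0. 0. 0.] F [-4.7 -0.1  0.1] w 0.0494
```

View pics/w10.png

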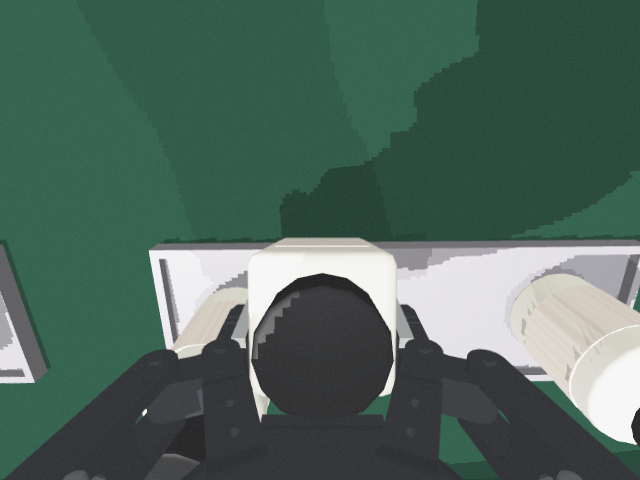

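```bash
cat >> h.py <<'E'
def fit2(S,obs,im,st):
    Rt=rot(st['tool_rot'])
    def pts(p,S):
        th,gx,h=p; G=st['tool_pos']-Rt[:,1]*(.022); ax0=-Rt[:,0]; up=-Rt[:,1]
        ax=ax0*np.cos(th)+up*np.sin(th); u=up*np.cos(th)-ax0*np.sin(th)
        return [G+(x-gx)*ax+(a-h)*u for x,a in S]
    s=least_squares(lambda p:proj(im,pts(p,S),st)[:,1]-obs,[1.2,.06,.002],x_scale=[1,.01,.01])
    print('tilt',np.degrees(s.x[0]).round(1),'gx,h',s.x[1:].round(4),'footlow,footup',np.round(pts(s.x,[(0,-.025),(0,.025)]),4).tolist(),'res',s.fun.round(1))
E
python3 -c "
from h import *
st=arm.read_state(); im=viewer.get_image('wrist')
fit2([(.108,-.019),(.108,.019),(.085,-.025)],[273,419,252],im,st)
fit2([(.108,-.019),(.108,.019),(.085,-.025),(0,-.025)],[273,419,252,238],im,st)"
```

```text
tilt 68.3 gx,h [0.059  0.0084] footlow,footup [[0.6102, 0.1687, 0.0086], [0.6566, 0.1665, 0.0271]] res [ 0.  0. -0.]
tilt 73.3 gx,h [0.0597 0.0119] footlow,footup [[0.6012, 0.1692, 0.0079], [0.649, 0.1668, 0.0224]] res [ 2.9 -0.5 -4.1  1.7]
```

Tilt is about 70°, and the lower corner now sits behind the grasp, so pressing on a flat surface will square it up. I'll back off onto the free table, press down and drag forward slightly.

Request:
{"method": "carry_out", "body": {
  "commands": [
    [[0, -0.008, 0, 0, 0.03], [-0.025, 0, 0, 0, 0.03], [-0.03, 0, 0, 0, 0.03], [-0.03, 0, 0, 0, 0.03], [0, 0.006, 0, 0, 0.03], [0, 0.005, 0, 0, 0.03], [0, 0.002, 0, 0, 0.03]]
  ]
}}

```text
time: 12.87
tool_pos: [0.5338, 0.1727, 0.049]
tool_rot: [-1.57, -0.002, -0.048]
wrist_force: [-0.7, 0.1, -2.7]
gripper_width: 0.0496
```

Request:
{"method": "carry_out", "body": {
  "commands": [
    [[0, 0.002, 0, 0, 0.03], [0, 0.002, 0, 0, 0.03]]
  ]
}}

```text
time: 13.03
tool_pos: [0.5341, 0.1725, 0.0447]
tool_rot: [-1.571, -0.001, -0.049]
wrist_force: [-0.2, -0.3, -3.2]
gripper_width: 0.0504
```

Request:
{"method": "carry_out", "body": {
  "commands": [
    [[0, 0.002, 0, 0, 0.03], [0, 0.002, 0, 0, 0.03]]
  ]
}}

```text
time: 13.2
tool_pos: [0.5355, 0.1726, 0.0423]
tool_rot: [-1.57, -0.004, -0.049]
wrist_force: [2.3, -3.4, 20.2]
gripper_width: 0.0498
```

Request:
{"method": "carry_out", "body": {
  "commands": [
    [[0, 0.002, 0, 0, 0.03], [0, 0.001, 0, 0, 0.03]]
  ]
}}

```text
time: 13.37
tool_pos: [0.5375, 0.1725, 0.0411]
tool_rot: [-1.57, -0.009, -0.049]
wrist_force: [2.1, -5.7, 32.7]
gripper_width: 0.0501
```

Request:
{"method": "carry_out", "body": {
  "commands": [
    [[0.004, -0.001, 0, 0, 0.03], [0.004, 0, 0, 0, 0.03], [0.004, 0, 0, 0, 0.03]]
  ]
}}

```text
time: 13.62
tool_pos: [0.5444, 0.172, 0.0396]
tool_rot: [-1.57, 0.002, -0.049]
wrist_force: [-7.5, 1.1, 8.5]
gripper_width: 0.0498
```

```bash
python3 -c "
from h import *
im,st=prof('w11.png')
S=cv2.imread('pics/w11.png')
cv2.imwrite('pics/v11.png',np.hstack([S[180:480,200:440],viewer.get_image('side')['color'][180:480,150:400,::-1]]))
st=arm.read_state();print(st['wrist_force'])"
```

```text
steps [(180, 219, 197), (181, 213, 198), (221, 198, 676), (222, 197, 672), (228, 676, 663), (230, 667, 665), (239, 669, 692), (242, 672, 684), (243, 662, 684), (244, 661, 682), (245, 667, 683), (256, 684, 727), (257, 684, 733), (258, 683, 736), (259, 689, 739), (282, 741, 146), (283, 741, 149), (284, 741, 148), (307, 151, 220), (308, 151, 217), (309, 152, 210), (312, 198, 194), (313, 224, 192), (314, 220, 191), (349, 191, 189), (363, 186, 182), (420, 182, 199), (425, 201, 192)]
t 13.62 pos [0.5444 0.172  0.0396] then shift (tool) [0. 0. 0.] F [-7.5  1.1  8.5] w 0.0498
[-3.8694862  -0.14116229  8.82238384]
```

View pics/v11.png

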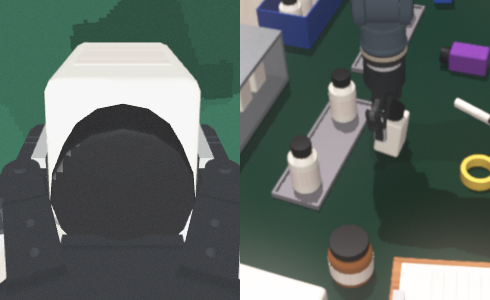

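```bash
python3 -c "
from h import *
st=arm.read_state(); im=viewer.get_image('wrist')
fit2([(.108,-.019),(0,-.025),(.085,-.025)],[309,222,257],im,st)"
```

```text
tilt 80.7 gx,h [0.0447 0.0162] footlow,footup [[0.5117, 0.1736, 0.0107], [0.561, 0.1712, 0.0187]] res [-0. -0. -0.]
```

Tilt is about 81°, with the foot edge on the table and the cap close under the palm. I'll drag a touch more, then let go so it settles on its foot, then raise the gripper to regrip higher.

Request:
{"method": "carry_out", "body": {
  "commands": [
    [[0.004, 0, 0, 0, 0.03], [0.004, 0, 0, 0, 0.03], [0, 0, 0, 0, 0.03], [0, 0, 0, 0, 0.0505], [0, 0, 0, 0, 0.0515], [0, -0.002, 0, 0, 0.054], [0, -0.003, 0, 0, 0.06], [0, -0.004, 0, 0, 0.065], [0, -0.005, 0, 0, 0.065], [0, 0, 0, 0, 0.065]]
  ]
}}

```text
time: 14.6
tool_pos: [0.5535, 0.1717, 0.0541]
tool_rot: [-1.57, -0.001, -0.049]
wrist_force: [-0.0, 0.6, 0.4]
gripper_width: 0.0649
```

```bash
python3 -c "
from h import *
im,st=prof('w12.png')
s=viewer.get_image('side'); 
S=cv2.imread('pics/w12.png')
cv2.imwrite('pics/v12.png',np.hstack([S[130:480,180:460],cv2.resize(s['color'][220:360,260:430,::-1],(425,350))]))
"
```

```text
steps [(183, 228, 201), (184, 231, 193), (187, 222, 173), (188, 196, 173), (204, 174, 176), (210, 171, 653), (211, 176, 654), (212, 173, 653), (217, 653, 641), (223, 641, 639), (225, 640, 634), (231, 637, 638), (232, 634, 635), (233, 639, 643), (236, 635, 624), (237, 644, 623), (239, 635, 638), (241, 651, 673), (242, 646, 703), (244, 623, 660), (245, 631, 658), (246, 638, 659), (263, 659, 707), (264, 659, 716), (265, 658, 723), (266, 664, 728), (267, 676, 731), (268, 686, 731), (287, 733, 133), (288, 734, 136), (289, 733, 134), (290, 734, 134), (295, 136, 130), (319, 136, 174), (320, 138, 164), (321, 143, 163), (323, 171, 161), (396, 160, 158), (413, 158, 701), (415, 160, 703)]
t 14.6 pos [0.5535 0.1717 0.0541] then shift (tool) [0. 0. 0.] F [-0.   0.6  0.4] w 0.0649
```

View pics/v12.png

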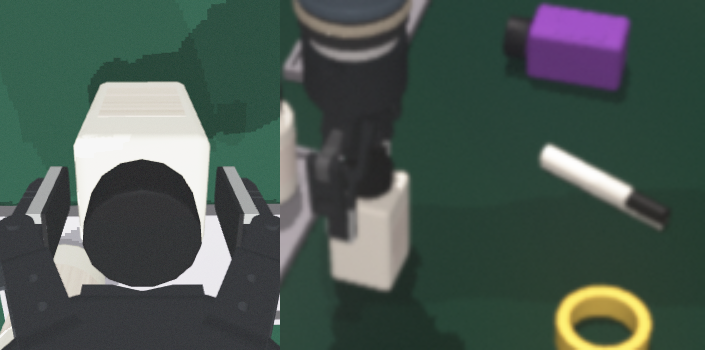

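The bottle stands upright on the table, cap up, between the open fingers. Locating its centre by rays.

```bash
python3 -c "
from h import *
im=viewer.get_image('wrist');st=arm.read_state()
print('foot front edge',ray(im,[(322,211)],0,st),'shoulder',ray(im,[(322,266)],.085,st),'cap',ray(im,[(322,321),(322,416)],.108,st), 'shoulder LR',ray(im,[(255,275),(390,275)],.085,st))
go([.55,.17,.05])
"
```

```text
foot front edge [[0.51983251 0.17356737 0.        ]] shoulder [[0.51819315 0.17373487 0.085     ]] cap [[0.5255309  0.17340493 0.108     ]
 [0.56049096 0.17171895 0.108     ]] shoulder LR [[0.52046348 0.15045106 0.085     ]
 [0.52268806 0.19702841 0.085     ]]
t 14.75 pos [0.5529 0.1715 0.053 ] then shift (tool) [-0.0029  0.003  -0.0017] F [-0.4  0.1  0.5] w 0.065
```

Request:
{"method": "carry_out", "body": {
  "commands": [
    [[-0.009, 0, 0, 0, 0.065], [0, 0.005, 0, 0, 0.065], [0, 0, 0, 0, 0.03], [0, 0, 0, 0, 0.03], [0, 0, 0, 0, 0.03], [0, 0, 0, 0, 0.03], [0, -0.01, 0, 0, 0.03], [0, -0.02, 0, 0, 0.03], [0, -0.025, 0, 0, 0.03], [0, -0.025, 0, 0, 0.03], [0, 0, 0.01, 0, 0.03], [0, 0, 0.02, 0, 0.03]]
  ],
  "grip_force": 40
}}

```text
time: 15.75
tool_pos: [0.5465, 0.2012, 0.13]
tool_rot: [-1.57, -0.003, -0.051]
wrist_force: [0.0, -0.1, -4.0]
gripper_width: 0.0494
```

Request:
{"method": "carry_out", "body": {
  "commands": [
    [[0, 0, 0.025, 0.5, 0.03], [0, 0, 0.03, 0.5, 0.03], [0, 0, 0.03, 0.5, 0.03], [0, 0, 0.03, 0.5, 0.03], [0, 0, 0.03, 0.5, 0.03], [0, 0, 0.03, 0.3, 0.03], [0, 0, 0.03, 0, 0.03], [0, 0, 0.03, 0, 0.03], [0, 0, 0.03, 0, 0.03], [0, 0, 0.025, 0, 0.03], [0, 0, 0.015, 0, 0.03], [0, 0, 0, 0, 0.03]]
  ]
}}

```text
time: 16.75
tool_pos: [0.5699, 0.5095, 0.1264]
tool_rot: [-1.57, 0.0, -0.095]
wrist_force: [1.2, -0.2, -2.4]
gripper_width: 0.0493
```

```bash
python3 -c "
from h import *
go([.645,-.1745,.1],[0,-1])
s,_=snap('top','t3.png'); w,st=prof('w13.png')
S=cv2.imread('pics/w13.png')
cv2.imwrite('pics/v13.png',np.hstack([cv2.resize(S,(480,360)),cv2.resize(s['color'][120:260,290:460,::-1],(300,360))]))
"
```

```text
turn about y -5.43
t 16.75 pos [0.5699 0.5095 0.1264] then shift (tool) [ 0.0751  0.0259 -0.6841] F [ 1.2 -0.2 -2.4] w 0.0493
steps [(201, 178, 141), (202, 182, 145), (207, 142, 146), (208, 141, 129), (209, 145, 129), (211, 133, 112), (213, 151, 108), (214, 146, 106), (225, 100, 103), (230, 101, 310), (232, 103, 356), (233, 97, 354), (234, 104, 353), (248, 348, 343), (250, 344, 345), (251, 348, 341), (260, 343, 341), (262, 334, 352), (264, 348, 344), (267, 341, 335), (268, 348, 340), (270, 353, 346), (272, 328, 392), (274, 335, 360), (275, 340, 360), (276, 347, 358), (277, 346, 357), (298, 359, 408), (299, 359, 422), (300, 362, 435), (301, 366, 447), (302, 378, 456), (303, 390, 461), (304, 399, 460), (305, 408, 464), (323, 468, 62), (324, 468, 66), (325, 469, 70), (326, 468, 69), (333, 69, 58)]
t 16.8 pos [0.5699 0.5077 0.1265] then shift (tool) [0. 0. 0.] F [ 0.3 -0.7 -2.8] w 0.0497
```

View pics/v13.png

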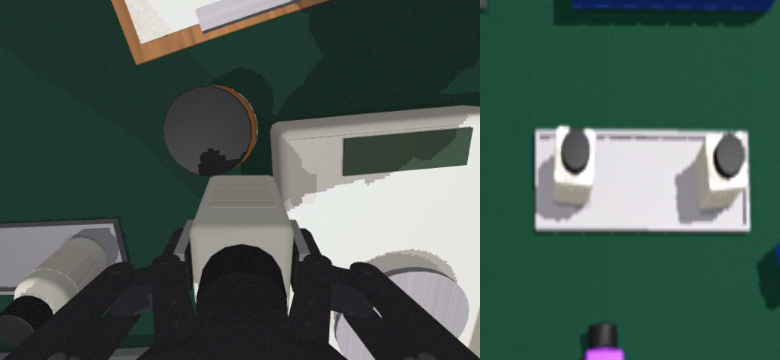

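That move had the wrong sign: tool +z is world +y, so the bottle went left. It stayed in the grip, with no contact in the forces or pictures. Going back the other way, and a little higher.

Request:
{"method": "carry_out", "body": {
  "commands": [
    [[0, -0.01, -0.01, 0, 0.03], [0, -0.01, -0.025, 0, 0.03], [0, 0, -0.035, 0, 0.03], [0, 0, -0.035, 0, 0.03], [0, 0, -0.035, 0, 0.03], [0, 0, -0.035, 0, 0.03], [0, 0, -0.035, 0, 0.03], [0, 0, -0.035, 0, 0.03], [0, 0, -0.035, 0, 0.03], [0, 0, -0.035, 0, 0.03], [0, 0, -0.035, 0, 0.03], [0, 0, -0.03, 0, 0.03]]
  ]
}}

```text
time: 17.85
tool_pos: [0.5317, 0.1241, 0.1489]
tool_rot: [-1.571, -0.0, -0.099]
wrist_force: [0.3, 0.2, -3.4]
gripper_width: 0.0497
```

```bash
python3 -c "
from h import *
go([.548,-.1745,.14],[0,1])
"
```

```text
turn about y -5.69
t 17.85 pos [0.5317 0.1241 0.1489] then shift (tool) [ 0.0162  0.009  -0.2986] F [ 0.3  0.2 -3.4] w 0.0497
```

Request:
{"method": "carry_out", "body": {
  "commands": [
    [[0, 0, -0.015, -2.9, 0.03], [0, 0, -0.03, -2.8, 0.03], [0, 0, -0.035, 0, 0.03], [0, 0, -0.035, 0, 0.03], [0, 0, -0.035, 0, 0.03], [0, 0, -0.035, 0, 0.03], [0, 0, -0.035, 0, 0.03], [0, 0, -0.03, 0, 0.03], [0, 0, -0.025, 0, 0.03], [0, 0, -0.015, 0, 0.03], [0, 0, -0.007, 0, 0.03], [0, 0, 0, 0, 0.03]]
  ]
}}

```text
time: 18.85
tool_pos: [0.53, -0.171, 0.1484]
tool_rot: [-1.571, -0.0, -0.001]
wrist_force: [-0.1, 1.0, -3.1]
gripper_width: 0.0492
```

```bash
python3 -c "
from h import *
go([.645,-.1745,.14],[0,1])
im,st=prof('w14.png')
fit2([(.108,-.019),(0,-.025),(.085,-.025)],[0,0,0],im,st) if 0 else None
"
```

```text
turn about y -0.06
t 18.85 pos [ 0.53   -0.171   0.1484] then shift (tool) [ 0.115   0.0085 -0.0035] F [-0.1  1.  -3.1] w 0.0492
steps [(232, 236, 662), (233, 236, 660), (234, 239, 663), (240, 660, 651), (248, 651, 645), (250, 649, 649), (251, 654, 647), (258, 647, 656), (259, 647, 644), (260, 648, 642), (262, 634, 660), (264, 654, 649), (265, 656, 631), (267, 642, 633), (268, 650, 643), (271, 649, 660), (272, 631, 684), (274, 633, 665), (275, 643, 666), (277, 650, 669), (297, 668, 705), (298, 668, 712), (299, 668, 720), (300, 669, 725), (301, 677, 731), (302, 688, 733), (324, 736, 139), (325, 736, 138), (326, 736, 137), (333, 137, 138), (359, 136, 143), (361, 137, 178), (363, 142, 171), (364, 143, 171), (419, 163, 182), (420, 163, 178), (424, 179, 170)]
t 18.85 pos [ 0.53   -0.171   0.1484] then shift (tool) [0. 0. 0.] F [-0.1  1.  -3.1] w 0.0492
```

```bash
python3 -c "
from h import *
im=viewer.get_image('wrist');st=arm.read_state()
print(ray(im,[(322,233)],.0985,st),ray(im,[(322,300)],.1835,st),ray(im,[(322,362)],.2065,st))
# neighbours & tray in top view: foot-level edges
t=viewer.get_image('top'); T=[[.645+a,-.1745+b,.012] for a in(-.047,.047) for b in(-.145,.145)]
print('tray px',proj(t,T).round(1).tolist())
"
```

```text
[[ 0.50942453 -0.16860001  0.0985    ]] [[ 0.50682935 -0.16853971  0.1835    ]] [[ 0.5144883  -0.16851065  0.2065    ]]
tray px [[442.7, 208.9], [321.3, 208.9], [441.0, 170.8], [321.2, 170.5]]
```

The held bottle is upright within about 2°. Its centre is at TCP+3 mm in x, and the tray centre (0.645, −0.1745) reprojects onto the tray edges. Moving in and lowering.

Request:
{"method": "carry_out", "body": {
  "commands": [
    [[0.02, 0, -0.0035, 0, 0.03], [0.03, 0, 0, 0, 0.03], [0.03, 0, 0, 0, 0.03], [0.02, 0, 0, 0, 0.03], [0.012, 0, 0, 0, 0.03], [0, 0.01, 0, 0, 0.03], [0, 0.02, 0, 0, 0.03], [0, 0.02, 0, 0, 0.03], [0, 0.02, 0, 0, 0.03], [0, 0.01, 0, 0, 0.03], [0, 0.005, 0, 0, 0.03], [0, 0, 0, 0, 0.03]]
  ]
}}

```text
time: 20.0
tool_pos: [0.6421, -0.1718, 0.0618]
tool_rot: [-1.57, 0.002, 0.003]
wrist_force: [-0.4, -1.1, -4.3]
gripper_width: 0.0497
```

Request:
{"method": "carry_out", "body": {
  "commands": [
    [[0, 0.002, 0, 0, 0.03], [0, 0.002, 0, 0, 0.03], [0, 0.002, 0, 0, 0.03]]
  ]
}}

```text
time: 20.25
tool_pos: [0.6438, -0.1727, 0.0578]
tool_rot: [-1.571, -0.002, 0.002]
wrist_force: [-1.0, -0.0, -3.5]
gripper_width: 0.0494
```

Request:
{"method": "carry_out", "body": {
  "commands": [
    [[0, 0.002, 0, 0, 0.03], [0, 0.001, 0, 0, 0.03]]
  ]
}}

```text
time: 20.42
tool_pos: [0.6432, -0.1726, 0.054]
tool_rot: [-1.571, -0.0, 0.002]
wrist_force: [1.0, -0.8, -2.6]
gripper_width: 0.05
```

Request:
{"method": "carry_out", "body": {
  "commands": [
    [[0, 0.001, 0, 0, 0.03], [0, 0.001, 0, 0, 0.03]]
  ]
}}

```text
time: 20.58
tool_pos: [0.6433, -0.1726, 0.0522]
tool_rot: [-1.571, -0.001, 0.002]
wrist_force: [-4.9, 1.4, 11.1]
gripper_width: 0.0495
```

Floor contact (Fz +11 N). Easing up 1 mm, opening, then rising straight up.

Request:
{"method": "carry_out", "body": {
  "commands": [
    [[0, -0.0005, 0, 0, 0.0505], [0, 0, 0, 0, 0.052], [0, 0, 0, 0, 0.055], [0, 0, 0, 0, 0.062], [0, 0, 0, 0, 0.066], [0, 0, 0, 0, 0.066]]
  ]
}}

```text
time: 21.08
tool_pos: [0.6432, -0.1726, 0.0524]
tool_rot: [-1.571, -0.0, 0.002]
wrist_force: [-0.6, 0.0, 0.7]
gripper_width: 0.0659
```

Request:
{"method": "carry_out", "body": {
  "commands": [
    [[0, -0.01, 0, 0, 0.066], [0, -0.02, 0, 0, 0.066], [0, -0.03, 0, 0, 0.066], [0, -0.035, 0, 0, 0.066], [0, -0.035, 0, 0, 0.066], [0, -0.03, 0, 0, 0.066], [-0.02, 0, 0, 0, 0.066], [-0.03, 0, 0, 0, 0.066], [-0.035, 0, 0, 0, 0.066], [-0.035, 0, 0, 0, 0.066], [-0.03, 0, 0, 0, 0.066], [0, 0, 0, 0, 0.066]]
  ]
}}

```text
time: 22.08
tool_pos: [0.4879, -0.1724, 0.2136]
tool_rot: [-1.57, 0.002, 0.001]
wrist_force: [0.9, -1.0, 0.8]
gripper_width: 0.0656
```

```bash
python3 -c "
from h import *
go([.645,-.1745,.14],[0,1])
t,_=snap('top','t15.png'); s,_=snap('side','s15.png'); w,st=snap('wrist','w15.png')
cv2.imwrite('pics/v15.png',np.hstack([cv2.resize(w['color'],(480,360)),cv2.resize(s['color'][150:270,250:350],(300,360))])[:,:,::-1])
c=t['color']; a=cv2.imread('pics/t1.png')[:,:,::-1]
print('cap px expected upright at centre', proj(t,[.645,-.1745,.113]), proj(s,[.645,-.1745,.113]),proj(s,[.645,-.1745,.005]))
"
```

```text
turn about y 0.06
t 22.08 pos [ 0.4879 -0.1724  0.2136] then shift (tool) [ 0.1573  0.0732 -0.0021] F [ 0.9 -1.   0.8] w 0.0656
cap px expected upright at centre [[387.89594128 178.85683197]] [[299.49581677 177.51900039]] [[300.16174707 215.45482505]]
```

View pics/v15.png

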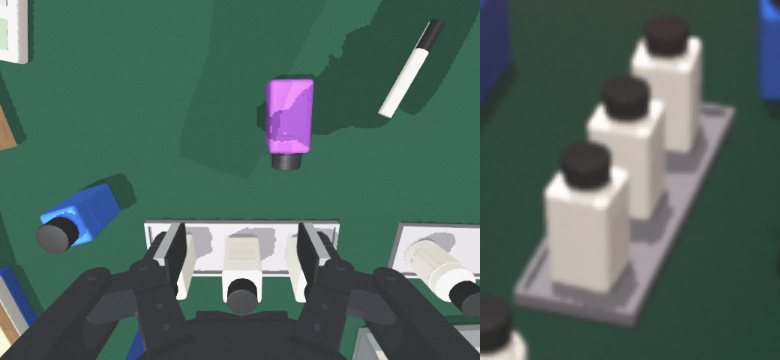

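The side view shows three square bottles upright in a row. The middle cap is at about (299,178), against an expected (299.5,177.5). Last, a neighbour displacement check against the first side picture, then sign off.

```bash
python3 -c "
from h import *
a=cv2.imread('pics/side0.png',0);b=cv2.imread('pics/s15.png',0)
for n,(x0,x1,y0,y1) in dict(left=(268,303,195,246),right=(299,328,152,180)).items():
    r=cv2.matchTemplate(b[y0-12:y1+12,x0-12:x1+12],a[y0:y1,x0:x1],cv2.TM_CCOEFF_NORMED); m=cv2.minMaxLoc(r); print(n,'shift px',np.array(m[3])-12,'score',round(m[1],3))
st=arm.read_state(); print(st['time']); sign_off()
"
```

```text
left shift px [0 0] score 0.968
right shift px [0 0] score 0.963
22.2333
the job is handed in; nothing more can be done
```

The white square bottle now stands upright, cap up, in the empty place between the two square bottles. I handed the job in at about 22 s of the 45 s allowed; no verdict was reported.

**How it went:** The tool can only point down, and loosening the grip did not swing the bottle upright. So I gripped it across the body and pushed its foot against the round tray's fixed front rim, which pivoted it to about 70°. I squared it up on the table, regripped, carried it to the square tray and lowered it until the floor pushed back with about 11 N. Then I opened the fingers and withdrew.

**Last checks:**
- **Bottle:** in the side view its cap sits at about (299, 178) px; for an upright bottle in the middle of the place I expected (299.5, 177.5). That position was read by eye from one crop.
- **Neighbours:** comparing the first and last side pictures, both shifted 0 px.
- **Robot:** it was clear of everything, with wrist force near zero.

**What went wrong:**
- The first pivot pass slipped over the rim at about 45° and had to be repeated.
- One carry move went the wrong way along y because of a sign error. I saw no contact in the pictures or forces, but I did not check the round bottles separately afterwards.
- The wrist-camera fit of the tilt near 80° was about 1 cm off in height, so I relied on contact force instead.

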